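# One tealight for the teapot warmer

### The job

Get the teapot warmer ready: push the tealight dispenser's plunger fully in once and let it spring back, so that a single tealight comes out, then gently nudge that tealight along the counter into the holder in the middle of the warmer until it is fully home. Only push with the fingers: do not pinch, lift or tip the tealight, leave the other tealights in the dispenser and do not disturb the tea things.

Things in the scene. Friction and masses are not known exactly. Their poses are not given: they have to be found in the camera images.
- dispenser: Tealight dispenser, fixed: grey housing 66 wide (y), 26 high, from x = -88.5 to +24, with a round cage of six upright steel rods (outside diameter 54, top at z = 54) holding three stacked tealights, and a round black plunger button on a steel stem at its -x end. Origin on the counter under the cage's axis; +x points out of the outlet, the way the tealight comes out.
- plunger (a joint): Horizontal spring plunger: 0 when out, 0.055 m fully in (end stop); moves along the dispenser's +x. Takes about 2 N at first, 5 N at the end, and springs back by itself when let go; then the next tealight drops down inside. A second full push would eject a second tealight.
- plunger_face (a point): Centre of the plunger button's outer face, 16.5 above the counter; the button is a disc of diameter 29, 9 thick, facing the dispenser's -x. At rest the face is 163 from the cage's axis, fully in 108. It moves with the plunger. Push it towards the dispenser's +x.
- outlet (a point): Point on the counter where the centre of the ejected tealight comes to lie (within about 5), 49.5 in front of the cage's axis, so that its near edge is some 5 from the housing's end face. The outlet is a slot 41 wide, 17 high, above a floor 3 thick.
- tealight_0: Lowest tealight of the stack, the one that is ejected: a round metal cup, diameter 38, height 15, 11 to 20 g, standing upright. Origin at the centre of its underside, z up.
- tealight_1: Second tealight from below, same size; stays in the dispenser (drops down 15 mm after the plunger has gone back).
- tealight_2: Top tealight of the stack, same size; stays in the dispenser.
- warmer: Teapot warmer of bent steel wire, fixed: a C-shaped stand, outside diameter 122, height 53, open at the top (clear inside diameter 110) and on one side (opening 104 wide, over the full height, between two end posts at x = -18, y = +-55). Origin on the counter in its middle; its -x axis points out through the open side. No floor: the tealight slides in on the counter along the warmer's +x.
- holder (a point): Where the centre of the tealight's underside belongs, at counter height: centre of a half-round steel strap 12 high, inside radius 22, that stands round its +x half (warmer axes), with short ends flaring outwards to x = -10, y = +-29. Pushed right against the strap the tealight is 3 past this point.
- mug: Bystander: white china mug with a leaf pattern, 92 across, 95 high; origin under its middle.
- spoon: Bystander: steel teaspoon, 134 long (x), 12 high, lying on the counter; origin under its middle.
- lemon: Bystander: yellow lemon, 83 x 58 x 58; origin under its middle.
- tea_box: Bystander: pale green carton box with leaves, 58 x 122 x 68 high; origin under its middle.
- honey_jar: Bystander: glass jar with a black lid, 110 across, 158 high; origin under its middle.

How it is judged:
On the way, in this order (a step that is already met when the one before it is completed fails the run):
1. the plunger is pushed fully in (value of joint plunger above 0.051 m), for 0.05 s.
2. the plunger has sprung back and one tealight lies out in front of the outlet (value of joint plunger below 0.005 m and x of tealight_0 in the frame of dispenser above 0.042 m), for 0.1 s.
At the end, for the whole second after the job is handed in: The ejected tealight stands upright and still on the counter with its centre within 7 mm of the holder's centre, the plunger is back out (within 5 mm), and the other two tealights are still in the dispenser (horizontal distance between tealight_0 and holder below 0.007 m and height (world z) of tealight_0 below 0.004 m and angle between tealight_0's own z axis and vertical below 0.1 rad and linear speed of tealight_0 below 0.02 m/s and value of joint plunger below 0.005 m and horizontal distance between each of tealight_1, tealight_2 and dispenser below 0.02 m); the robot touches nothing.
It fails at once if a second tealight is ejected or a spare is taken out of the dispenser (horizontal distance between tealight_1 and dispenser above 0.02 m or distance of tealight_2 from where it was at the start of the episode above 0.03 m).
It fails at once if the tealight is lifted (20 mm off the counter) or tipped over (more than 30 degrees) (height (world z) of tealight_0 above 0.02 m or angle between tealight_0's own z axis and vertical above 0.52 rad).
It fails at once if the tealight is pinched or crushed (more than 18 N from the fingers) (contact force between the fingers and tealight_0 above 18 N).
It fails at once if one of the tea things is moved by more than 20 mm (distance of any of mug, spoon, lemon, tea_box, honey_jar from where it was at the start of the episode above 0.02 m).
It also fails if it takes over 61 s, if anything falls off the work surface, if the arm or the gripper's body presses on something with over 40 N, if the wrist force passes 120 N, or if a joint passes its speed limit or range.

### The arm

A 6-joint arm with a two-finger parallel gripper is mounted at the origin on a cart in front of the work surface, level with it; the furniture and walls round the work are solid. World frame = base frame: x ahead of the robot, y to its left, z up, the work surface at z = 0. Lengths are in m, angles in rad, forces in N, time in s.
With the tool pointing down it reaches from about 0.35 to 1 m from the base axis. Payload 7.1 kg.
Tool frame: the origin (TCP) lies at the very end of the fingers, on their centre line; the grasp point (between the pads) lies 19 mm behind it; z points along the fingers, y is the direction in which the jaws open and shut (so a half turn about z gives the same grasp; the last joint's range is limited). The gripper opens to 85 mm and grips with 20 to 120 N. Pads are 22 mm wide; open, the fingers measure 114 mm over their backs; the gripper's body (76 mm by 85 mm) begins 54 mm behind the grasp point. The pads swing forward as they close: fully open they stand 13 mm farther back than shut.
Start: joints at [-1.34, 0.423, 1.63, -0, 1.089, -0.019], TCP at [0.155, -0.606, 0.231] pointing down, gripper open.
Joint ranges: [-3, 3], [-0.9, 2.11], [0.09, 2.58], [-1.31, 4.45], [0.11, 2.69], [-2.54, 2.54]. Speed limits (rad/s): [2.39, 2.39, 3.01, 3.14, 3.14, 3.14].

### API

Orientations are given as a rotation vector (axis times angle).
In Python, from plant import robot, capture, camera_info, nets gives the robot as it stands.
- The arm moves only by the shell command python3 -m creep 'ROWS' [OPENING] [FORCE]. ROWS is JSON, a list of rows, each a list of 6 numbers: the shift along the tool's x, y, z in units of 500 mm (1.0 is 500 mm), then the turn, a rotation vector about the tool's x, y, z in units of 30 degrees (1.0 is 30 degrees). In form: [[tx, ty, tz, rx, ry, rz], ...]. A call has 1 to 20 rows; each row is the pose to reach, as a shift and turn from the pose commanded when the call began, along the tool's axes at that moment; what a row does not reach only later rows make up. A row lasts 1/12 s, in which the tool goes at most 41.7 mm and 7.16 degrees, less where a joint would pass 70% of its speed; a pose out of reach is approached as far as the arm can. A call with a number of a shift or a turn outside -1 to 1 is refused whole. A call with a gripper value outside its range is refused whole. OPENING is the finger opening in mm, from 0 to 85.4, set as the call begins (- or left out, the last holds). The fingers move at their own pace and stop on an object; FORCE is the grip in N (left out, the last holds). Time passes only in rows, so rows that repeat a pose let the fingers close. It gives the time, the measured TCP pose, the force and the opening at its end, in the units of the state.
- robot.get_obs(): the state, without advancing time (a new reading comes with each control period).
- capture(name): name is "scene" or "top" or "wrist"; returns (picture, depth): 480x640x3 uint8, red, green, blue; 480x640 float32, m along the optical axis (not along the pixel's ray), 0 where there is no reading.
- camera_info(name): a dict with "K" (3x3 intrinsics, pixels), "cam_to_world" (4x4, takes a point from camera to world coordinates). Camera axes: x right, y down, z forward; pixel columns grow to the right and rows downward; lengths in m; the calibration is good to about 2 mm. A picture is of the moment at which its call begins: read the wrist's pose just before it. camera_info takes no time and is no camera call; for the wrist camera it gives the pose at the moment of the call.
- robot.job_done(): hands the job in, once; it reports no verdict.
Trained networks look in the newest picture that a camera, given by its name, has taken for a name from the list of things; names that differ only in an ending like _2 or _b are one class to them, and where a whole thing is asked for, a point or a joint stands for the part that bears it (a point fixed in the world has none). Each returns a list of dicts, best first, with "confidence" (0 to 1); they miss things now and then, are a little off and sometimes report something else, mostly with a low value. They report only what shows in the picture. A call takes as long as a camera call.
- nets.masks_of(camera, thing): "mask" (480x640 bool, what is visible of it) and "uv" ([column, row] in pixels, amid what is visible of it).
The state is a dict: "time": time; "joint_pos": joint angles; "joint_vel": joint speeds; "joint_efforts": joint torques, N m; "tool_pos": TCP position; "eef_rot": TCP orientation; "ft_force": force on the tool from outside, world axes, zero at the start; "torque": the same for the moment, N m; "finger_gap": finger opening in m.
Only numpy, scipy, OpenCV 4.12 (cv2) and the standard library are available. Lean on these libraries where they do the work, as an engineer would, in place of code of your own. Each camera call takes 0.05 s, during which the arm holds its last target.

## Working session

There is one attempt and no reset: what is moved stays moved. The work goes in short steps, Python scripts to look and compute and a shell command to move; the robot and the scene stay as the last step left them, time stands still between calls to the robot, and variables do not carry over. Pictures are saved under pics/ and viewed, and the job is handed in when it is done.

```bash
ls; mkdir -p pics; python3 - <<'E'
from plant import robot, capture, camera_info, nets
import cv2, numpy as np
o=robot.get_obs(); print({k:np.round(v,3) for k,v in o.items()})
for n in ("scene","top"):
    p,d=capture(n); cv2.imwrite(f"pics/{n}0.png",p[:,:,::-1]); np.save(f"{n}0.npy",d)
    print(n,camera_info(n))
E
```

```text
pics
{'time': np.float64(0.0), 'joint_pos': array([-1.34 ,  0.424,  1.631, -0.   ,  1.089, -0.019]), 'joint_vel': array([-0.002, -0.001,  0.001,  0.001, -0.   , -0.001]), 'joint_efforts': array([ 3.0000e-03, -5.5737e+01, -2.8174e+01,  0.0000e+00,  7.0000e-03,
        0.0000e+00]), 'tool_pos': array([ 0.154, -0.605,  0.231]), 'eef_rot': array([-3.116, -0.391,  0.   ]), 'ft_force': array([ 1.288, -0.216,  0.698]), 'torque': array([-0.061, -0.003, -0.027]), 'finger_gap': np.float64(0.085)}
scene {'K': array([[477.49569119,   0.        , 318.75491224],
       [  0.        , 477.49569119, 239.94447854],
       [  0.        ,   0.        ,   1.        ]]), 'cam_to_world': array([[-0.85977755, -0.31323975,  0.40331555,  0.14943995],
       [-0.51051834,  0.54639186, -0.66394801,  0.80727689],
       [-0.01239343, -0.77674758, -0.62969009,  0.79205179],
       [ 0.        ,  0.        ,  0.        ,  1.        ]])}
top {'K': array([[503.67222944,   0.        , 319.45102808],
       [  0.        , 503.67222944, 241.96268964],
       [  0.        ,   0.        ,   1.        ]]), 'cam_to_world': array([[-0.02544107, -0.99012017,  0.13789418,  0.43582218],
       [-0.99960996,  0.02360677, -0.01492159,  0.04235549],
       [ 0.01151893, -0.13822002, -0.99033456,  1.2174169 ],
       [ 0.        ,  0.        ,  0.        ,  1.        ]])}
```

View pics/scene0.png

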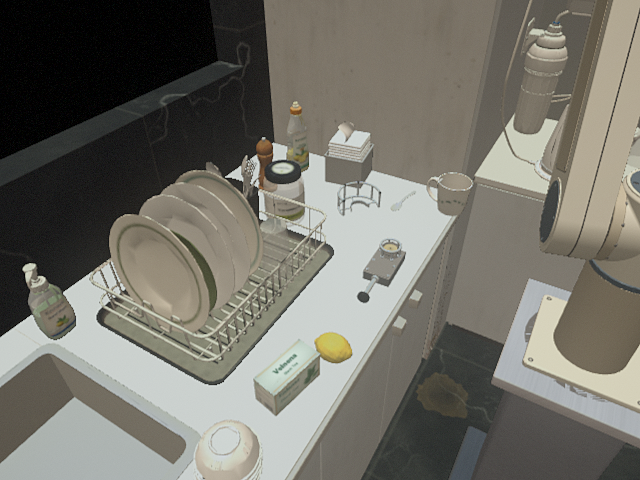

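View pics/top0.png

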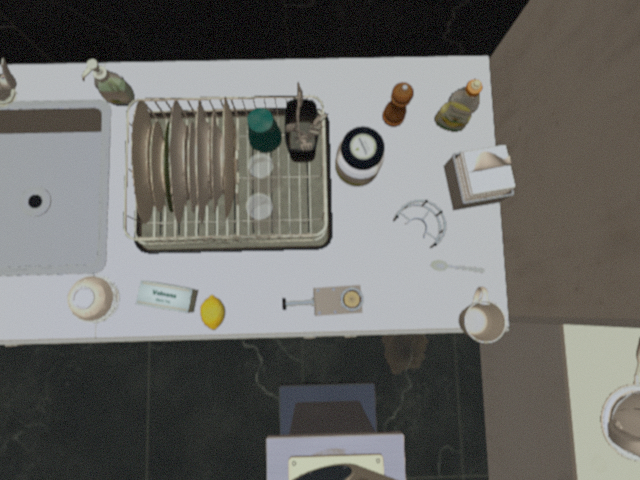

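The top view shows the dispenser at about (338,300), with its plunger to the left at (285,304) and its outlet facing right. The warmer is at (420,222), with its open side facing down-left. Next I'll measure both views.

```bash
cat > h.py <<'E'
from plant import robot, capture, camera_info, nets
import cv2, numpy as np
from scipy.spatial.transform import Rotation as R
def world(ci,uv,d):
    K,T=ci["K"],ci["cam_to_world"]; uv=np.atleast_2d(uv).astype(float)
    c=np.c_[(uv[:,0]-K[0,2])/K[0,0]*d,(uv[:,1]-K[1,2])/K[1,1]*d,np.ones(len(uv))*d]
    return c@T[:3,:3].T+T[:3,3]
def atz(ci,uv,z):
    K,T=ci["K"],ci["cam_to_world"]; uv=np.atleast_2d(uv).astype(float)
    r=np.c_[(uv[:,0]-K[0,2])/K[0,0],(uv[:,1]-K[1,2])/K[1,1],np.ones(len(uv))]@T[:3,:3].T
    return T[:3,3]+r*((z-T[2,3])/r[:,2])[:,None]
def proj(ci,p):
    K,T=ci["K"],ci["cam_to_world"]; c=(np.atleast_2d(p)-T[:3,3])@T[:3,:3]
    return (c/c[:,2:])@K.T[:, :2]
def cloud(ci,d,m=None):
    ok=d>0
    if m is not None: ok&=m
    v,u=np.nonzero(ok); return world(ci,np.c_[u,v],d[v,u]),np.c_[u,v]
E
python3 - <<'E'
from h import *
for cam in ("top","scene"):
    p,d=capture(cam); ci=camera_info(cam)
    for t in ("dispenser","plunger","warmer","tealight_0","mug","spoon","honey_jar"):
        for r in nets.masks_of(cam,t)[:2]:
            w,_=cloud(ci,d,r["mask"])
            print(cam,t,round(r["confidence"],2),np.round(r["uv"]),r["mask"].sum(),np.round(np.percentile(w,[2,50,98],axis=0),3).tolist() if len(w) else None)
            if cam=="top" and r["confidence"]>.5:
              np.save(f"m_{t}.npy",w)
E
python3 - <<'E'
from plant import capture,camera_info
import cv2
p,d=capture("wrist"); cv2.imwrite("pics/w0.png",p[:,:,::-1]); print(camera_info("wrist"))
E
```

```text
top dispenser 0.94 [330. 300.] 1369 [[0.433, -0.068, 0.001], [0.462, 0.003, 0.027], [0.498, 0.109, 0.056]]
top plunger 0.62 [292. 299.] 127 [[0.451, 0.056, 0.016], [0.461, 0.093, 0.022], [0.468, 0.116, 0.034]]
top warmer 0.66 [428. 210.] 451 [[0.586, -0.271, 0.001], [0.667, -0.242, 0.039], [0.696, -0.159, 0.058]]
top tealight_0 0.55 [352. 298.] 211 [[0.448, -0.064, 0.037], [0.466, -0.047, 0.042], [0.483, -0.029, 0.049]]
top mug 0.72 [485. 319.] 1685 [[0.366, -0.378, 0.005], [0.41, -0.349, 0.043], [0.475, -0.293, 0.097]]
top spoon 0.55 [445. 265.] 335 [[0.525, -0.369, -0.001], [0.537, -0.285, 0.007], [0.554, -0.247, 0.015]]
top spoon 0.48 [331. 299.] 1303 [[0.433, -0.069, 0.014], [0.462, 0.002, 0.027], [0.496, 0.111, 0.056]]
top honey_jar 0.55 [358. 156.] 2454 [[0.739, -0.119, 0.004], [0.773, -0.068, 0.157], [0.833, -0.021, 0.163]]
top honey_jar 0.5 [210. 312.] 642 [[0.408, 0.251, 0.033], [0.443, 0.274, 0.051], [0.477, 0.3, 0.06]]
scene dispenser 0.65 [379. 263.] 1188 [[0.429, -0.061, 0.004], [0.456, 0.014, 0.025], [0.493, 0.118, 0.053]]
scene plunger 0.73 [366. 292.] 166 [[0.445, 0.0
[... 627 characters left out ...]
[[0.524, -0.372, -0.003], [0.537, -0.284, 0.005], [0.553, -0.246, 0.013]]
scene honey_jar 0.83 [285. 187.] 2140 [[0.737, -0.106, 0.019], [0.766, -0.04, 0.119], [0.83, 0.009, 0.159]]
{'K': array([[351.37869724,   0.        , 318.25735534],
       [  0.        , 351.37869724, 236.42719295],
       [  0.        ,   0.        ,   1.        ]]), 'cam_to_world': array([[ 2.48609917e-01, -9.33945474e-01, -2.56785825e-01,
         2.20207889e-01],
       [-9.68603682e-01, -2.39748590e-01, -6.57838891e-02,
        -5.89286747e-01],
       [-1.25474104e-04,  2.65078223e-01, -9.64226903e-01,
         3.75005326e-01],
       [ 0.00000000e+00,  0.00000000e+00,  0.00000000e+00,
         1.00000000e+00]])}
```

View pics/w0.png

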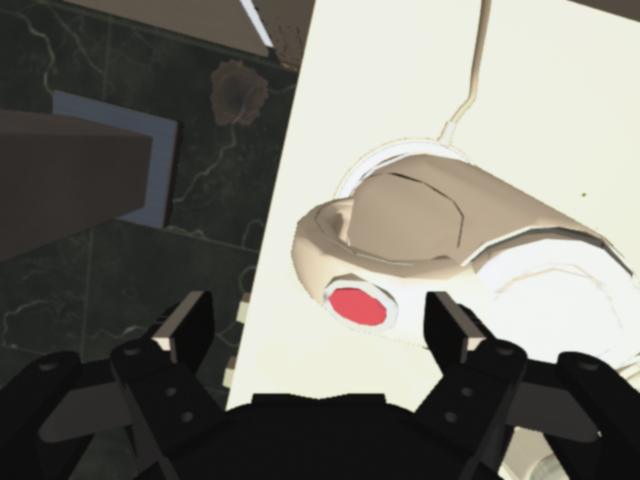

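```bash
cat >> h.py <<'E'
def rel(p,xdir=None,o=None):
    """row for world target p, tool down, tool x along xdir (horizontal)"""
    o=o or robot.get_obs(); R0=R.from_rotvec(o["eef_rot"])
    t=R0.inv().apply(np.array(p)-o["tool_pos"])/0.5
    if xdir is None: r=np.zeros(3)
    else:
        x=np.array([xdir[0],xdir[1],0.])/np.hypot(*xdir); z=np.array([0,0,-1.]); y=np.cross(z,x)
        r=(R0.inv()*R.from_matrix(np.c_[x,y,z])).as_rotvec()/np.radians(30)
    return np.round(np.r_[t,r],4)
E
python3 -c "
from h import *
print(rel([.155,-.605,.33]),rel([.55,-.07,.28],[-.05,1]))"
```

```text
[ 0.0012 -0.0009 -0.1974  0.      0.      0.    ] [ 1.0312 -0.8423 -0.0974  0.     -0.     -2.6182]
```

```bash
python3 -m creep '[[0,0,-0.08,0,0,0],[0,0,-0.16,0,0,0],[0.07,-0.06,-0.2,0,0,-0.2],[0.14,-0.12,-0.2,0,0,-0.4],[0.21,-0.18,-0.2,0,0,-0.6],[0.28,-0.24,-0.2,0,0,-0.8],[0.35,-0.3,-0.2,0,0,-1],[0.42,-0.36,-0.2,0,0,-1],[0.49,-0.42,-0.2,0,0,-1]]' 0; python3 -c "
from h import *
print(rel([.55,-.07,.28],[-.05,1]))"
```

```text
time: 1.7
tool_pos: [0.3208, -0.368, 0.3316]
eef_rot: [2.909, 1.185, 0.0]
ft_force: [0.3, -1.7, -0.1]
finger_gap: -0.0001
[ 7.4440e-01 -1.0640e-01  1.0320e-01  1.2000e-03  4.0000e-04 -1.6184e+00]
```

```bash
python3 -m creep '[[0.07,-0.01,0,0,0,-0.2],[0.14,-0.02,0,0,0,-0.4],[0.21,-0.03,0.02,0,0,-0.6],[0.28,-0.04,0.04,0,0,-0.8],[0.35,-0.05,0.06,0,0,-1],[0.43,-0.06,0.08,0,0,-1],[0.5,-0.07,0.1,0,0,-1],[0.57,-0.08,0.1,0,0,-1],[0.65,-0.09,0.1,0,0,-1],[0.744,-0.106,0.1,0,0,-1],[0.744,-0.106,0.1,0,0,-1]]'; python3 -c "
from h import *
print(rel([.55,-.07,.28],[-.05,1]))"
```

```text
time: 2.62
tool_pos: [0.5525, -0.0676, 0.2815]
eef_rot: [2.5, 1.902, 0.004]
ft_force: [-0.1, -0.3, 0.5]
finger_gap: 0.0004
[-0.006  -0.0036  0.003   0.0042 -0.0031 -0.6117]
```

```bash
python3 -m creep '[[0,0,0,0,0,-0.2],[0,0,0,0,0,-0.4],[0,0,0,0,0,-0.6],[0,0,0,0,0,-0.6],[0,0,0,0,0,-0.6],[0,0,0,0,0,-0.6]]'; python3 - <<'E'
from h import *
o=robot.get_obs(); ci=camera_info("wrist"); p,d=capture("wrist"); cv2.imwrite("pics/w1.png",p[:,:,::-1]); np.savez("w1.npz",d=d,**ci)
print(o["tool_pos"],R.from_rotvec(o["eef_rot"]).as_matrix()[:,0])
for t in ("dispenser","plunger","warmer","tealight_0"):
    for i,r in enumerate(nets.masks_of("wrist",t)[:2]):
        w,_=cloud(ci,d,r["mask"]); np.save(f"w1_{t}{i}.npy",r["mask"])
        print(t,round(r["confidence"],2),np.round(r["uv"]),r["mask"].sum(),np.round(np.percentile(w,[2,50,98],axis=0),3).tolist())
E
```

```text
time: 3.12
tool_pos: [0.5492, -0.0722, 0.2814]
eef_rot: [2.18, 2.262, 0.0]
ft_force: [-0.3, 0.0, -0.3]
finger_gap: -0.0002
[ 0.54921054 -0.07217095  0.28137677] [-3.71226755e-02  9.99310716e-01 -1.29331665e-05]
dispenser 0.65 [236. 124.] 6842 [[0.431, -0.069, 0.01], [0.462, 0.005, 0.027], [0.496, 0.111, 0.055]]
dispenser 0.58 [201. 388.] 410 [[0.384, -0.358, 0.023], [0.419, -0.295, 0.072], [0.516, -0.081, 0.333]]
plunger 0.56 [236.  35.] 1063 [[0.446, 0.05, 0.002], [0.46, 0.095, 0.022], [0.47, 0.115, 0.032]]
warmer 0.87 [417. 310.] 993 [[0.618, -0.237, 0.001], [0.668, -0.202, 0.012], [0.693, -0.156, 0.055]]
warmer 0.18 [200. 389.] 370 [[0.384, -0.358, 0.023], [0.419, -0.295, 0.072], [0.429, -0.291, 0.096]]
tealight_0 0.87 [239. 175.] 1053 [[0.446, -0.064, 0.039], [0.463, -0.047, 0.042], [0.481, -0.03, 0.049]]
tealight_0 0.62 [238.  36.] 1045 [[0.447, 0.051, 0.002], [0.46, 0.095, 0.022], [0.47, 0.114, 0.032]]
```

View pics/w1.png

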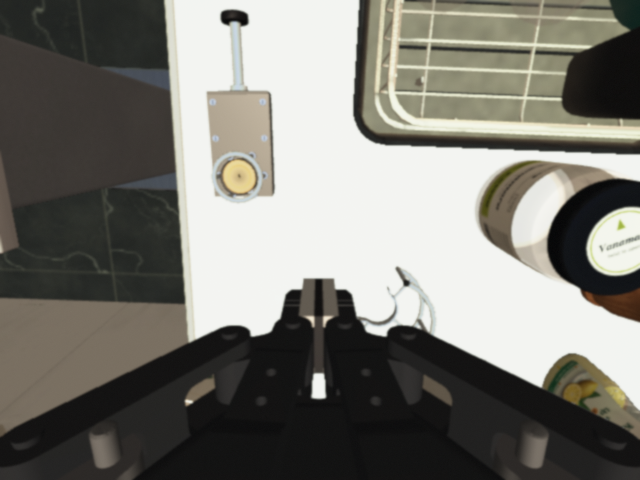

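The wrist view shows the housing at about (207–273, 90–196), the cage at (239,177), the button at (234,16) and the warmer partly hidden by the fingers at (400,310). I'll fit the dispenser first.

```bash
python3 - <<'E'
from h import *
z=np.load("w1.npz"); d=z["d"]; ci=dict(K=z["K"],cam_to_world=z["cam_to_world"])
w,uv=cloud(ci,d)
# housing top
s=(w[:,2]>.021)&(w[:,2]<.031)&(w[:,0]>.40)&(w[:,0]<.53)&(w[:,1]<.06)&(w[:,1]>-.10)
print(s.sum(),np.median(w[s,2])); m=np.zeros(d.shape,np.uint8); m[uv[s,1],uv[s,0]]=1
m=cv2.morphologyEx(m,cv2.MORPH_OPEN,np.ones((5,5)))
sel=m[uv[:,1],uv[:,0]]>0
rc=cv2.minAreaRect(w[sel][:,:2].astype(np.float32)*1000); print(rc, cv2.boxPoints(rc).round(1).tolist())
# cage top ring & tealight
t=np.load("w1_tealight_00.npy"); c,r=cv2.minEnclosingCircle(np.argwhere(t)[:,::-1].astype(np.float32)); print(c,r,atz(ci,c,.048))
s=(w[:,2]>.050)&(w[:,2]<.058)&(w[:,0]>.40)&(w[:,0]<.53)&(w[:,1]<.06)&(w[:,1]>-.10)
print("cage",s.sum(),cv2.minEnclosingCircle(w[s][:,:2].astype(np.float32)*1000))
s=(w[:,2]>.005)&(w[:,2]<.035)&(w[:,0]>.40)&(w[:,0]<.53)&(w[:,1]>.095)&(w[:,1]<.14)
b=w[s]; print("button",s.sum(),np.percentile(b,[2,50,98],axis=0).round(4).tolist())
for c in [(234,10),(221,16),(248,16)]: print(atz(ci,c,.031))
E
```

```text
4861 0.027019029745619372
((461.9967346191406, -6.698005676269531), (66.55461120605469, 127.91251373291016), 2.417398452758789) [[426.1000061035156, 55.79999923706055], [431.3999938964844, -72.0], [497.8999938964844, -69.19999694824219], [492.5, 58.599998474121094]]
(238.12962341308594, 176.66049194335938) 18.651121139526367 [[ 0.4639007  -0.04649967  0.048     ]]
cage 722 ((463.7274475097656, -46.74393844604492), 26.975975036621094)
button 530 [[0.4453, 0.096, 0.0125], [0.4589, 0.1078, 0.025], [0.4706, 0.1154, 0.0326]]
[[0.45965212 0.11483062 0.031     ]]
[[0.44664295 0.10908023 0.031     ]]
[[0.47338994 0.11012027 0.031     ]]
```

```bash
python3 - <<'E'
from h import *
a=np.array([.039,-1]);a/=np.hypot(*a);C=np.array([.4637,-.0467])
for s,z in ((.205,.28),(.205,.008),(.174,.008),(.119,.008)):
    print(s,np.r_[C-a*s,z],rel(np.r_[C-a*s,z],-a))
E
```

```text
0.205 [0.45571107 0.15814428 0.28      ] [ 0.4675 -0.1689  0.0027  0.      0.      0.0006]
0.205 [0.45571107 0.15814428 0.008     ] [ 0.4676 -0.1689  0.5467  0.      0.      0.0006]
0.174 [0.45691915 0.12716782 0.008     ] [ 0.4056 -0.1689  0.5467  0.      0.      0.0006]
0.119 [0.45906253 0.0722096  0.008     ] [ 0.2956 -0.1689  0.5467  0.      0.      0.0006]
```

```bash
python3 -m creep '[[0.075,-0.028,0,0,0,0],[0.15,-0.056,0,0,0,0],[0.225,-0.084,0,0,0,0],[0.3,-0.112,0.03,0,0,0],[0.375,-0.14,0.08,0,0,0],[0.44,-0.165,0.14,0,0,0],[0.468,-0.169,0.21,0,0,0],[0.468,-0.169,0.28,0,0,0],[0.468,-0.169,0.35,0,0,0],[0.468,-0.169,0.42,0,0,0],[0.468,-0.169,0.48,0,0,0],[0.468,-0.169,0.52,0,0,0],[0.468,-0.169,0.535,0,0,0],[0.468,-0.169,0.545,0,0,0],[0.468,-0.169,0.545,0,0,0],[0.468,-0.169,0.545,0,0,0]]'; python3 - <<'E'
from h import *
a=np.array([.039,-1]);a/=np.hypot(*a);C=np.array([.4637,-.0467])
for s,z in ((.174,.008),(.119,.008)):
    print(s,np.r_[C-a*s,z],rel(np.r_[C-a*s,z],-a))
ci=camera_info("wrist"); p,d=capture("wrist"); cv2.imwrite("pics/w2.png",p[:,:,::-1])
E
```

```text
time: 4.7
tool_pos: [0.4563, 0.1586, 0.0097]
eef_rot: [2.176, 2.265, 0.002]
ft_force: [0.1, 0.6, 0.5]
finger_gap: 0.0003
0.174 [0.45691915 0.12716782 0.008     ] [-0.0629 -0.0012  0.0034  0.0028 -0.0008  0.0021]
0.119 [0.45906253 0.0722096  0.008     ] [-0.1729 -0.0013  0.0033  0.0028 -0.0008  0.0021]
```

View pics/w2.png

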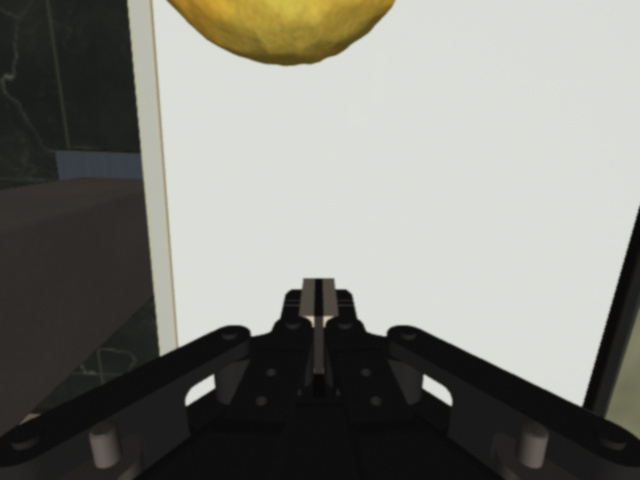

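The wrist view shows the closed fingers at (320,290) over clear counter, with the lemon well away at (290,30). Next is a slow push.

```bash
python3 -m creep '[[-0.02,0,0,0,0,0],[-0.04,0,0,0,0,0],[-0.055,0,0,0,0,0],[-0.062,0,0,0,0,0],[-0.068,0,0,0,0,0],[-0.074,0,0,0,0,0],[-0.08,0,0,0,0,0],[-0.086,0,0,0,0,0],[-0.092,0,0,0,0,0],[-0.098,0,0,0,0,0],[-0.104,0,0,0,0,0],[-0.11,0,0,0,0,0],[-0.116,0,0,0,0,0],[-0.122,0,0,0,0,0],[-0.128,0,0,0,0,0],[-0.134,0,0,0,0,0],[-0.14,0,0,0,0,0],[-0.146,0,0,0,0,0],[-0.152,0,0,0,0,0],[-0.156,0,0,0,0,0]]'; python3 - <<'E'
from h import *
a=np.array([.039,-1]);a/=np.hypot(*a);C=np.array([.4637,-.0467])
o=robot.get_obs(); print((C-o["tool_pos"][:2])@a, o["ft_force"])
p,d=capture("top"); cv2.imwrite("pics/t3.png",cv2.resize(p[220:340,230:430,::-1],None,fx=4,fy=4))
E
```

```text
time: 6.42
tool_pos: [0.4588, 0.0802, 0.0089]
eef_rot: [2.176, 2.265, 0.001]
ft_force: [2.6, 4.4, 2.9]
finger_gap: 0.0003
0.12695402682355594 [2.64210315 4.41276067 2.92195576]
```

View pics/t3.png

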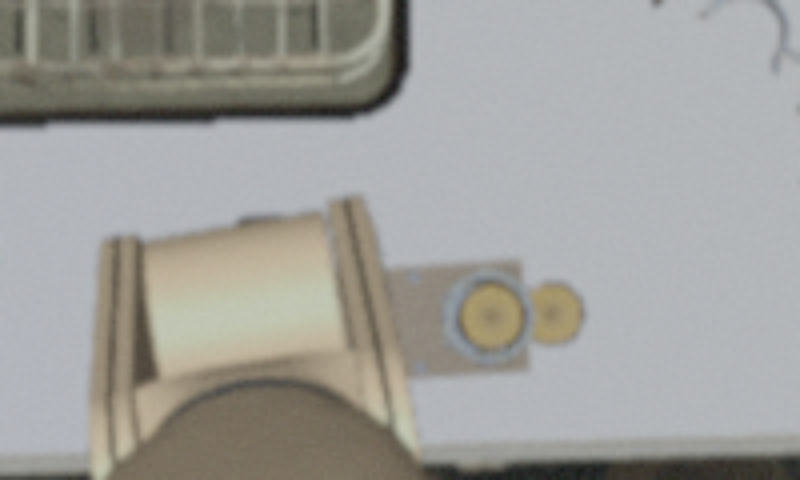

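The tealight is emerging on the right at (555,313), with about 8 mm of stroke left. I'll continue to the end stop.

```bash
python3 -m creep '[[-0.003,0,0,0,0,0],[-0.006,0,0,0,0,0],[-0.009,0,0,0,0,0],[-0.012,0,0,0,0,0],[-0.014,0,0,0,0,0],[-0.015,0,0,0,0,0],[-0.016,0,0,0,0,0],[-0.016,0,0,0,0,0]]'
```

```text
time: 7.13
tool_pos: [0.4591, 0.0725, 0.0088]
eef_rot: [2.176, 2.266, 0.001]
ft_force: [2.0, 6.1, 3.1]
finger_gap: 0.0001
```

```bash
python3 -m creep '[[-0.001,0,0,0,0,0],[-0.002,0,0,0,0,0],[-0.003,0,0,0,0,0],[-0.003,0,0,0,0,0],[-0.003,0,0,0,0,0]]'; python3 - <<'E'
from h import *
a=np.array([.039,-1]);a/=np.hypot(*a);C=np.array([.4637,-.0467])
o=robot.get_obs(); print((C-o["tool_pos"][:2])@a, o["ft_force"])
E
```

```text
time: 7.55
tool_pos: [0.4591, 0.0723, 0.0089]
eef_rot: [-2.176, -2.265, -0.002]
ft_force: [0.2, 18.8, 2.7]
finger_gap: -0.0001
0.11912003409370524 [ 0.18733476 18.80980508  2.68031389]
```

The force rose to 19 N with no further motion, so the plunger is at its end stop. I'll back off and then lift.

```bash
python3 -m creep '[[0.02,0,0,0,0,0],[0.05,0,0,0,0,0],[0.08,0,0,0,0,0],[0.11,0,0,0,0,0],[0.14,0,0,0,0,0],[0.17,0,0,0,0,0],[0.19,0,0,0,0,0],[0.19,0,-0.05,0,0,0],[0.19,0,-0.12,0,0,0],[0.19,0,-0.2,0,0,0],[0.12,0,-0.28,0,0,0],[0.05,0,-0.36,0,0,0],[-0.03,0,-0.44,0,0,0],[-0.1,0,-0.5,0,0,0],[-0.14,0,-0.5,0,0,0],[-0.14,0,-0.5,0,0,0],[-0.14,0,-0.5,0,0,0]]'; python3 - <<'E'
from h import *
o=robot.get_obs(); ci=camera_info("wrist"); p,d=capture("wrist"); cv2.imwrite("pics/w4.png",p[:,:,::-1]); np.savez("w4.npz",d=d,**ci)
print(o["tool_pos"])
for r in nets.masks_of("wrist","tealight_0")[:4]:
    w,_=cloud(ci,d,r["mask"]); print(round(r["confidence"],2),np.round(r["uv"]),r["mask"].sum(),np.round(np.percentile(w,[2,50,98],axis=0),3).tolist())
E
```

```text
time: 8.97
tool_pos: [0.4625, -0.0019, 0.2609]
eef_rot: [2.178, 2.26, 0.002]
ft_force: [-0.2, 0.4, 0.3]
finger_gap: 0.0
[ 0.46245815 -0.00191224  0.26088413]
0.74 [314. 274.] 259 [[0.447, -0.097, 0.006], [0.464, -0.091, 0.009], [0.483, 0.008, 0.266]]
0.62 [316. 245.] 800 [[0.447, -0.063, 0.024], [0.464, -0.049, 0.027], [0.481, -0.033, 0.034]]
```

View pics/w4.png

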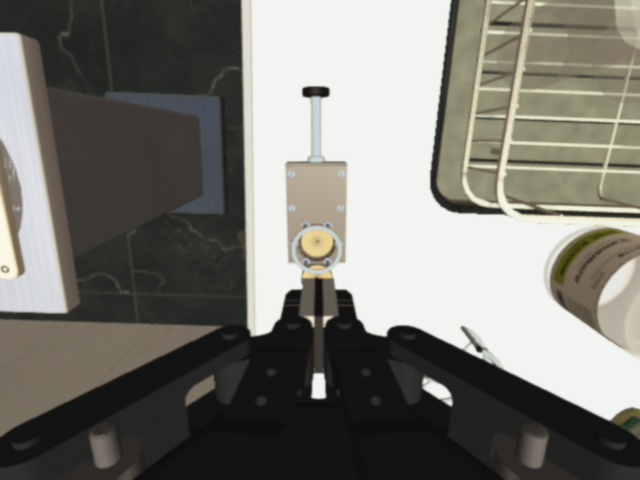

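The plunger is back out at (316,92), the stack has dropped, and the ejected tealight is just visible at (316,270) behind the fingers. Next I'll move to a viewpoint beyond the warmer that shows both.

```bash
python3 -c "
from h import *
print(rel([.67,-.31,.26],[-.6,.8]), rel([.58,-.17,.26],[-.6,.8]))"
```

```text
[-6.3660e-01  3.9370e-01 -3.5000e-03 -1.6000e-03 -7.0000e-04 -1.1559e+00] [-3.4990e-01  2.2460e-01 -3.3000e-03 -1.6000e-03 -7.0000e-04 -1.1559e+00]
```

```bash
python3 -m creep '[[-0.06,0.04,0,0,0,-0.1],[-0.12,0.08,0,0,0,-0.3],[-0.18,0.12,0,0,0,-0.5],[-0.24,0.16,0,0,0,-0.7],[-0.3,0.2,0,0,0,-0.9],[-0.37,0.23,0,0,0,-1],[-0.44,0.27,0,0,0,-1],[-0.5,0.31,0,0,0,-1],[-0.57,0.35,0,0,0,-1],[-0.637,0.394,0,0,0,-1],[-0.637,0.394,0,0,0,-1],[-0.637,0.394,0,0,0,-1]]'; python3 - <<'E'
from h import *
o=robot.get_obs(); ci=camera_info("wrist"); p,d=capture("wrist"); cv2.imwrite("pics/w5.png",p[:,:,::-1]); np.savez("w5.npz",d=d,**ci)
print(o["tool_pos"])
for t in ("tealight_0","warmer"):
  for i,r in enumerate(nets.masks_of("wrist",t)[:3]):
    w,_=cloud(ci,d,r["mask"]); np.save(f"w5_{t}{i}.npy",r["mask"]);print(t,round(r["confidence"],2),np.round(r["uv"]),r["mask"].sum(),np.round(np.percentile(w,[2,50,98],axis=0),3).tolist())
E
```

```text
time: 10.07
tool_pos: [0.6716, -0.309, 0.2551]
eef_rot: [-1.514, -2.747, 0.0]
ft_force: [-0.2, 0.2, -0.1]
finger_gap: -0.0001
[ 0.67164946 -0.30900101  0.25508939]
warmer 0.86 [354. 122.] 3545 [[0.588, -0.272, 0.0], [0.663, -0.23, 0.015], [0.694, -0.159, 0.055]]
```

View pics/w5.png

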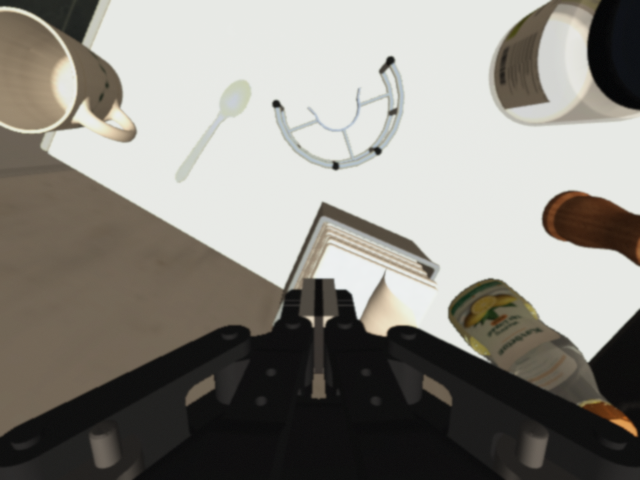

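This shows the warmer clearly: the end posts' tops are at (277,104) and (390,61), and the strap runs from (310,110) through (345,130) to (359,92). I'll fit it.

```bash
python3 - <<'E'
from h import *
from scipy.optimize import least_squares
z=np.load("w5.npz"); d=z["d"]; ci=dict(K=z["K"],cam_to_world=z["cam_to_world"])
w,uv=cloud(ci,d)
box=(w[:,0]>.56)&(w[:,0]<.73)&(w[:,1]>-.30)&(w[:,1]<-.13)
s=box&(w[:,2]>.046)&(w[:,2]<.060); q=w[s][:,:2]
f=least_squares(lambda p:np.hypot(*(q-p[:2]).T)-p[2],[.64,-.22,.058],loss="soft_l1",f_scale=.002).x
print(s.sum(),"ring",f, np.median(w[s,2]))
m=np.load("w5_warmer0.npy")
posts=atz(ci,[(277,104),(390,61)],.053); print(posts, np.hypot(*(posts[1]-posts[0])[:2]))
mid=posts.mean(0)[:2]; dd=(posts[1]-posts[0])[:2]; n=np.array([dd[1],-dd[0]])/np.hypot(*dd)
if n@(f[:2]-mid)<0:n=-n
print("axis",n,np.degrees(np.arctan2(n[1],n[0])),"center from posts",mid+.018*n)
# strap z 4..16
s=box&(w[:,2]>.006)&(w[:,2]<.016)&(np.hypot(*(w[:,:2]-f[:2]).T)<.04); q=w[s][:,:2]
f2=least_squares(lambda p:np.hypot(*(q-p[:2]).T)-.0225,f[:2],loss="soft_l1",f_scale=.002).x
print(s.sum(),"strap",f2, (q-f[:2]).round(3)[::max(1,len(q)//12)].tolist())
st=atz(ci,[(310,109),(359,91),(345,130)],.012); print(st)
for c in (f[:2],f2): print(((st[:,:2]-c)@np.c_[n,[-n[1],n[0]]]).round(4).tolist())
E
```

```text
1656 ring [ 0.63391609 -0.21411007  0.057282  ] 0.053664480605182974
[[ 0.58644678 -0.24559648  0.053     ]
 [ 0.65371025 -0.15998774  0.053     ]] 0.10887254238716487
axis [ 0.78632076 -0.61781847] -38.15700208821042 center from posts [ 0.63423229 -0.21391284]
397 strap [ 0.6354319 -0.215023 ] [[0.009, 0.028], [0.014, 0.019], [0.016, 0.016], [0.019, 0.014], [0.022, 0.01], [0.023, 0.005], [0.024, -0.0], [-0.013, -0.027], [-0.016, -0.031], [0.022, -0.01], [0.02, -0.014], [0.023, -0.016], [0.031, -0.024]]
[[ 0.61193707 -0.23059932  0.012     ]
 [ 0.6451625  -0.18892361  0.012     ]
 [ 0.65418678 -0.2285552   0.012     ]]
[[-0.0071, -0.0265], [-0.0067, 0.0268], [0.0249, 0.0012]]
[[-0.0089, -0.0268], [-0.0085, 0.0265], [0.0231, 0.0009]]
```

```bash
python3 - <<'E'
import cv2
p=cv2.imread("pics/w5.png"); cv2.imwrite("pics/w5c.png",cv2.resize(p[40:190,255:425],None,fx=4,fy=4,interpolation=cv2.INTER_CUBIC))
E
```

```text
(no output)
```

View pics/w5c.png

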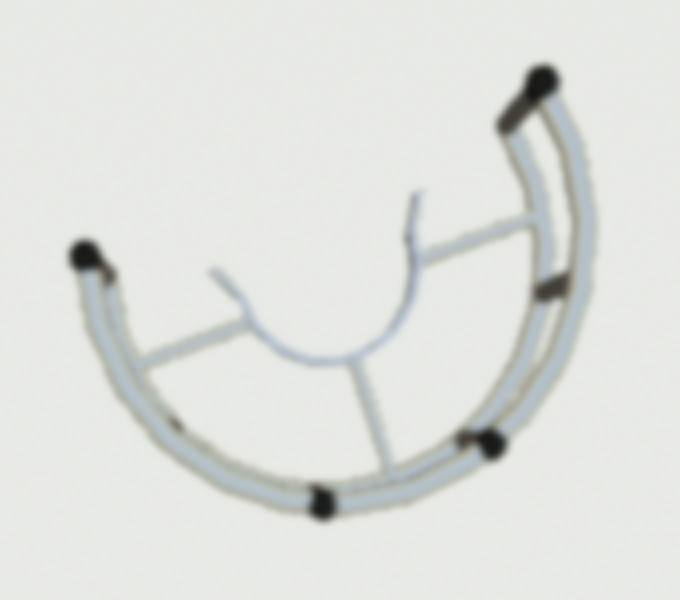

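```bash
python3 -c "
from h import *
print(rel([.56,-.19,.255],[-.81,.58]))"
```

```text
[ 0.3167 -0.0617  0.0054 -0.0018 -0.0059 -0.7333]
```

```bash
python3 -m creep '[[0.07,-0.014,0,0,0,-0.2],[0.14,-0.028,0,0,0,-0.4],[0.21,-0.042,0,0,0,-0.6],[0.27,-0.055,0,0,0,-0.733],[0.317,-0.062,0,0,0,-0.733],[0.317,-0.062,0,0,0,-0.733],[0.317,-0.062,0,0,0,-0.733]]' 20; python3 - <<'E'
from h import *
o=robot.get_obs(); ci=camera_info("wrist"); p,d=capture("wrist"); cv2.imwrite("pics/w6.png",p[:,:,::-1]); np.savez("w6.npz",d=d,**ci)
print(o["tool_pos"])
for t in ("tealight_0",):
  for i,r in enumerate(nets.masks_of("wrist",t)[:3]):
    w,_=cloud(ci,d,r["mask"]);c,rr=cv2.minEnclosingCircle(np.argwhere(r["mask"])[:,::-1].astype(np.float32))
    print(t,round(r["confidence"],2),np.round(r["uv"]),r["mask"].sum(),c,rr,atz(ci,c,.015),np.round(np.percentile(w,[2,50,98],axis=0),3).tolist())
w,uv=cloud(ci,d); b=(w[:,2]>.010)&(w[:,2]<.02)&(w[:,0]>.42)&(w[:,0]<.52)&(w[:,1]>-.14)&(w[:,1]<-.074)
print(b.sum(),cv2.minEnclosingCircle(w[b][:,:2].astype(np.float32)*1000))
E
```

```text
time: 10.8
tool_pos: [0.5597, -0.1899, 0.2595]
eef_rot: [0.959, 2.991, -0.0]
ft_force: [-0.0, 0.1, 0.4]
finger_gap: 0.0202
[ 0.55969998 -0.18992061  0.25953858]
tealight_0 0.97 [385.  31.] 1473 (385.0, 33.5) 22.69921875 [[ 0.46195746 -0.03868572  0.015     ]] [[0.446, -0.061, 0.024], [0.463, -0.043, 0.027], [0.481, -0.027, 0.035]]
tealight_0 0.63 [340.  74.] 1249 (340.22369384765625, 72.96710205078125) 21.150218963623047 [[ 0.46581984 -0.09505619  0.015     ]] [[0.448, -0.113, 0.004], [0.465, -0.095, 0.009], [0.483, -0.077, 0.016]]
290 ((465.4407653808594, -95.04466247558594), 19.099916458129883)
```

View pics/w6.png

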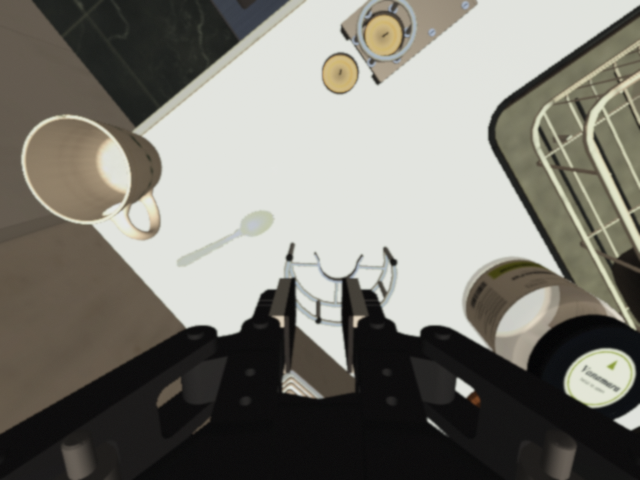

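The ejected tealight is at (340,73), which gives (0.4656,-0.0950), 5 mm from the housing. The gap is too small to get behind it diagonally. So I'll first push it along world +x with a narrow 10 mm cradle until it clears the dispenser, then push diagonally to the warmer.

```bash
python3 -c "
from h import *
print(rel([.422,-.0955,.255],[-1,0]),rel([.422,-.0955,.006],[-1,0]),robot.get_obs()['joint_pos'])"
```

```text
[ 3.3800e-01 -6.0000e-03  8.4000e-03 -4.0000e-04  2.9000e-03 -1.1882e+00] [ 3.3870e-01 -6.2000e-03  5.0640e-01 -4.0000e-04  2.9000e-03 -1.1882e+00] [-3.48986744e-01  3.44667036e-01  1.67917982e+00 -1.39256470e-04
  1.11626765e+00 -1.29756186e+00]
```

```bash
python3 -m creep '[[0.06,-0.001,0,0,0,-0.2],[0.12,-0.002,0,0,0,-0.4],[0.18,-0.003,0,0,0,-0.6],[0.25,-0.005,0,0,0,-0.8],[0.3,-0.006,0,0,0,-1],[0.338,-0.006,0,0,0,-1],[0.338,-0.006,0,0,0,-1],[0.338,-0.006,0,0,0,-1]]' 10; python3 -c "
from h import *
print(rel([.422,-.0955,.255],[-1,0]),rel([.422,-.0955,.006],[-1,0]),robot.get_obs()['joint_pos'])"
```

```text
time: 11.57
tool_pos: [0.4221, -0.0959, 0.2592]
eef_rot: [0.156, 3.136, -0.001]
ft_force: [0.8, 0.2, -0.7]
finger_gap: 0.0102
[ 0.0002  0.0007  0.0084 -0.0007  0.0024 -0.19  ] [ 0.0009  0.0009  0.5064 -0.0007  0.0024 -0.19  ] [-2.50742103e-01  9.54517001e-02  2.00722935e+00 -1.35353328e-04
  1.03760676e+00 -1.72196603e+00]
```

```bash
python3 -m creep '[[0,0,0.07,0,0,-0.19],[0,0,0.14,0,0,-0.19],[0,0,0.21,0,0,-0.19],[0,0,0.28,0,0,-0.19],[0,0,0.34,0,0,-0.19],[0,0,0.39,0,0,-0.19],[0,0,0.43,0,0,-0.19],[0,0,0.46,0,0,-0.19],[0,0,0.48,0,0,-0.19],[0,0,0.495,0,0,-0.19],[0,0,0.505,0,0,-0.19],[0,0,0.505,0,0,-0.19],[0,0,0.505,0,0,-0.19]]'; python3 - <<'E'
from h import *
o=robot.get_obs(); print(o["tool_pos"],o["ft_force"])
ci=camera_info("wrist"); p,d=capture("wrist"); cv2.imwrite("pics/w7.png",p[:,:,::-1])
p,d=capture("scene"); cv2.imwrite("pics/s7.png",cv2.resize(p[200:320,300:460,::-1],None,fx=4,fy=4))
E
```

```text
time: 12.65
tool_pos: [0.4221, -0.0959, 0.0065]
eef_rot: [0.0, 3.141, -0.0]
ft_force: [0.1, 0.2, 0.3]
finger_gap: 0.0101
[ 0.4220749  -0.09592704  0.00654566] [0.09409889 0.2250441  0.29465382]
```

View pics/w7.png

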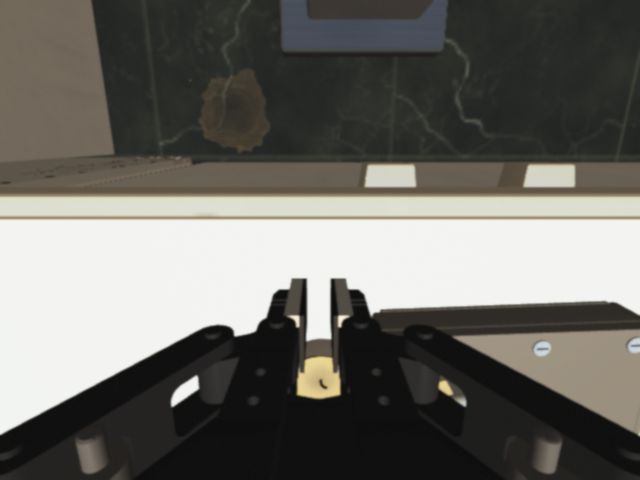

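View pics/s7.png

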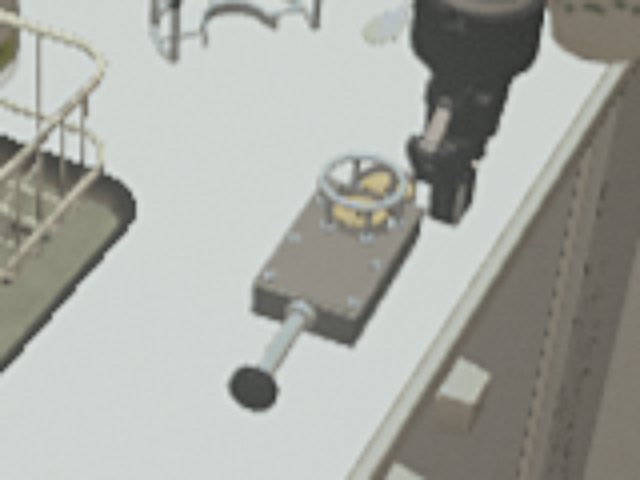

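The wrist view shows the tealight at (320,372), centred between the fingers. Before pushing I'll check that the gripper links clear the cage (top at 54 mm).

```bash
python3 - <<'E'
from h import *
ci=camera_info("wrist"); p,d=capture("wrist"); o=robot.get_obs()
w,uv=cloud(ci,d); t=R.from_rotvec(o["eef_rot"]).inv().apply(w-o["tool_pos"])
s=(abs(t[:,0])<.06)&(uv[:,1]>275)
for h in np.arange(0,.12,.008):
    k=s&(t[:,2]<-h)&(t[:,2]>-h-.008)&(abs(t[:,1])<.08)&(w[:,2]>.012)
    # exclude dispenser
    k&=~((w[:,1]>-.075)&(w[:,2]<.030))
    if k.sum(): print(round(h,3),k.sum(),np.percentile(t[k],[0,1,99,100],axis=0)[:,:2].round(3).tolist())
for c in [(425,335),(440,395),(475,395)]: print(c,d[c[1],c[0]],world(ci,c,d[c[1],c[0]]))
E
```

```text
0.0 246 [[-0.042, -0.017], [-0.042, -0.015], [0.011, 0.015], [0.011, 0.016]]
0.008 613 [[-0.042, -0.019], [-0.04, -0.018], [0.011, 0.018], [0.011, 0.018]]
0.016 674 [[-0.011, -0.019], [-0.01, -0.018], [0.011, 0.018], [0.011, 0.019]]
0.024 776 [[-0.023, -0.019], [-0.023, -0.018], [0.011, 0.048], [0.011, 0.049]]
0.032 1168 [[-0.018, -0.019], [-0.017, -0.012], [0.011, 0.046], [0.011, 0.047]]
0.04 1806 [[-0.017, -0.037], [-0.016, -0.031], [0.013, 0.047], [0.014, 0.048]]
0.048 4072 [[-0.017, -0.042], [-0.009, -0.039], [0.013, 0.04], [0.014, 0.047]]
0.056 7206 [[-0.011, -0.047], [-0.009, -0.043], [0.012, 0.043], [0.014, 0.047]]
0.064 6451 [[-0.01, -0.053], [-0.009, -0.049], [0.017, 0.049], [0.018, 0.052]]
0.072 12553 [[-0.01, -0.058], [-0.009, -0.054], [0.017, 0.053], [0.018, 0.057]]
0.08 13881 [[-0.008, -0.063], [-0.0, -0.059], [0.017, 0.059], [0.018, 0.062]]
0.088 18854 [[0.0, -0.062], [0.003, -0.057], [0.019, 0.057], [0.02, 0.062]]
0.096 7633 [[0.01, -0.055], [0.01, -0.053], [0.02, 0.053], [0.021, 0.055]]
0.104 70 [[0.019, -0.019], [0.019, -0.018], [0.021, 0.018], [0.021, 0.018]]
(425, 335) 0.10083186 [[ 0.40943782 -0.06547609  0.06101621]]
(440, 395) 0.10743561 [[ 0.43065717 -0.05885267  0.06007223]]
(475, 395) 0.085641876 [[ 0.41533507 -0.05789527  0.07842911]]
```

```bash
python3 - <<'E'
from h import *
ci=camera_info("wrist"); p,d=capture("wrist"); o=robot.get_obs()
w,uv=cloud(ci,d); t=R.from_rotvec(o["eef_rot"]).inv().apply(w-o["tool_pos"])
s=(abs(t[:,0])<.04)&(uv[:,1]>275)&(w[:,2]>.02)
print(s.sum())
for a in np.arange(.016,.05,.003):
    k=s&(t[:,1]<-a)&(t[:,1]>-a-.003)
    print(round(a,3),k.sum(),(-np.percentile(t[k][:,2],[100,98,90])).round(4), t[k][np.argsort(-t[k][:,2])[:2],0].round(3))
E
```

```text
86579
0.016 2565 [0.0132 0.0194 0.0485] [0.007 0.006]
0.019 328 [0.0416 0.0428 0.0467] [0.006 0.007]
0.022 919 [0.0417 0.044  0.0483] [0.006 0.006]
0.025 1420 [0.0436 0.0466 0.0524] [0.006 0.006]
0.028 1431 [0.0456 0.048  0.0536] [0.011 0.011]
0.031 1268 [0.0454 0.0505 0.0547] [0.011 0.011]
0.034 1558 [0.0465 0.05   0.055 ] [0.011 0.011]
0.037 2920 [0.0494 0.0535 0.0588] [0.011 0.011]
0.04 3278 [0.0537 0.0578 0.0648] [-0.009  0.011]
0.043 2556 [0.0579 0.0633 0.0702] [0.011 0.01 ]
0.046 1651 [0.0628 0.0662 0.071 ] [0.011 0.011]
0.049 2143 [0.0662 0.071  0.0759] [0.011 0.011]
```

With the jaws across the push, the gripper links come too close to the cage top. I'll turn the gripper instead and make the first push with the narrow (22 mm) back of the closed fingers. That push points slightly away from the dispenser.

```bash
python3 -m creep '[[0.02,0,-0.06,0,0,0],[0.02,0,-0.13,0,0,0],[0.02,0,-0.2,0,0,0.2],[0.02,0,-0.2,0,0,0.4],[0.02,0,-0.2,0,0,0.6],[0.02,0,-0.2,0,0,0.8],[0.02,0,-0.2,0,0,1]]' 0 && python3 -m creep '[[0,0,0,0,0,0.2],[0,0,0,0,0,0.4],[0,0,0,0,0,0.6],[0,0,0,0,0,0.8],[0,0,0,0,0,1]]' && python3 -m creep '[[0,0,0,0,0,0.2],[0,0,0,0,0,0.4],[0,0,0,0,0,0.6],[0,0,0,0,0,0.8],[0,0,0,0,0,1],[0,0,0,0,0,1]]'; python3 - <<'E'
from h import *
u=np.array([.978,-.208]); v=np.array([.208,.978]); T=np.array([.4656,-.0950])
p=T-u*.041-v*.003
print(p,rel(np.r_[p,.1],v),rel(np.r_[p,.006],v),robot.get_obs()["joint_pos"])
E
```

```text
time: 13.43
tool_pos: [0.4119, -0.0958, 0.1073]
eef_rot: [0.82, 3.03, -0.0]
ft_force: [-0.0, -0.3, 0.4]
finger_gap: -0.0
time: 13.85
tool_pos: [0.4117, -0.0957, 0.1069]
eef_rot: [1.577, 2.716, 0.0]
ft_force: [0.3, 0.3, -0.2]
finger_gap: -0.0001
time: 14.35
tool_pos: [0.4117, -0.0957, 0.1069]
eef_rot: [2.225, 2.217, 0.001]
ft_force: [0.2, -0.3, -0.5]
finger_gap: -0.0003
[ 0.424878 -0.089406] [1.270e-02 2.630e-02 1.370e-02 2.000e-03 3.000e-04 3.936e-01] [1.270e-02 2.610e-02 2.017e-01 2.000e-03 3.000e-04 3.936e-01] [-2.56538374e-01  3.48253303e-01  2.14733577e+00 -1.24148550e-05
  6.44964147e-01 -2.53067222e-01]
```

```bash
python3 -m creep '[[0.013,0.01,0,0,0,0.2],[0.013,0.02,0.03,0,0,0.39],[0.013,0.026,0.08,0,0,0.39],[0.013,0.026,0.12,0,0,0.39],[0.013,0.026,0.15,0,0,0.39],[0.013,0.026,0.17,0,0,0.39],[0.013,0.026,0.185,0,0,0.39],[0.013,0.026,0.195,0,0,0.39],[0.013,0.026,0.201,0,0,0.39],[0.013,0.026,0.201,0,0,0.39]]'; python3 - <<'E'
from h import *
o=robot.get_obs(); print(o["tool_pos"],o["ft_force"])
ci=camera_info("wrist"); p,d=capture("wrist"); cv2.imwrite("pics/w8.png",p[:,:,::-1])
w,uv=cloud(ci,d); t=R.from_rotvec(o["eef_rot"]).inv().apply(w-o["tool_pos"])
for h in (0,.004,.008,.012,.016,.024):
    k=(abs(t[:,0])<.02)&(abs(t[:,1])<.03)&(t[:,2]<-h)&(t[:,2]>-h-.004)&(uv[:,1]>275)&(abs(uv[:,0]-320)<60)
    if k.sum(): print(h,k.sum(),np.percentile(t[k],[1,99],axis=0)[:,:2].round(4).tolist())
u=np.array([.978,-.208]);T=np.array([.4656,-.0950]); print((T-o["tool_pos"][:2])@u, proj(ci,np.r_[T,.015]))
p,d=capture("top"); cv2.imwrite("pics/t8.png",cv2.resize(p[220:340,290:450,::-1],None,fx=4,fy=4))
E
```

```text
time: 15.18
tool_pos: [0.4246, -0.0892, 0.0058]
eef_rot: [2.436, 1.984, 0.0]
ft_force: [-0.3, 0.2, 0.2]
finger_gap: -0.0002
[ 0.42463396 -0.08922978  0.00577209] [-0.34293998  0.16218217  0.19025667]
0 188 [[-0.0104, 0.0221], [0.0067, 0.0278]]
0.004 224 [[-0.0094, -0.0094], [0.0112, 0.0273]]
0.008 308 [[-0.0088, -0.0114], [0.0113, 0.0261]]
0.012 274 [[0.0063, -0.0124], [0.0113, 0.0141]]
0.016 300 [[0.0061, -0.0124], [0.0114, 0.0142]]
0.024 353 [[0.0062, -0.0125], [0.0113, 0.0141]]
0.04126499315888613 [[415.31462605 299.76061983]]
```

View pics/w8.png

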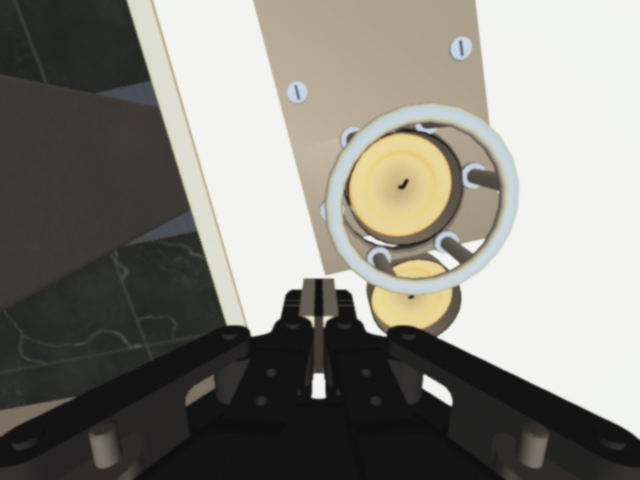

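View pics/t8.png

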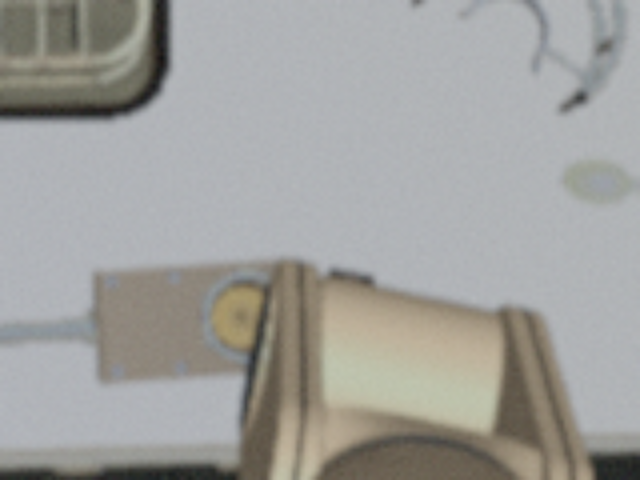

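The tealight at (415,298) sits just to the right of the finger face, and the cage is clear of it. I'll push along tool +y.

```bash
python3 -m creep '[[0,0.007,0,0,0,0],[0,0.013,0,0,0,0],[0,0.018,0,0,0,0],[0,0.023,0,0,0,0],[0,0.028,0,0,0,0],[0,0.033,0,0,0,0],[0,0.038,0,0,0,0],[0,0.043,0,0,0,0],[0,0.048,0,0,0,0],[0,0.053,0,0,0,0],[0,0.058,0,0,0,0],[0,0.063,0,0,0,0],[0,0.068,0,0,0,0],[0,0.073,0,0,0,0],[0,0.078,0,0,0,0],[0,0.083,0,0,0,0],[0,0.083,0,0,0,0]]'; python3 - <<'E'
from h import *
o=robot.get_obs(); print(o["tool_pos"],o["ft_force"])
ci=camera_info("wrist"); p,d=capture("wrist"); cv2.imwrite("pics/w9.png",p[:,:,::-1])
E
```

```text
time: 16.7
tool_pos: [0.4661, -0.0978, 0.0059]
eef_rot: [2.436, 1.983, 0.001]
ft_force: [-0.8, -0.1, 1.6]
finger_gap: -0.0005
[ 0.46608106 -0.09781352  0.00585754] [-0.79735804 -0.0994409   1.56240158]
```

View pics/w9.png

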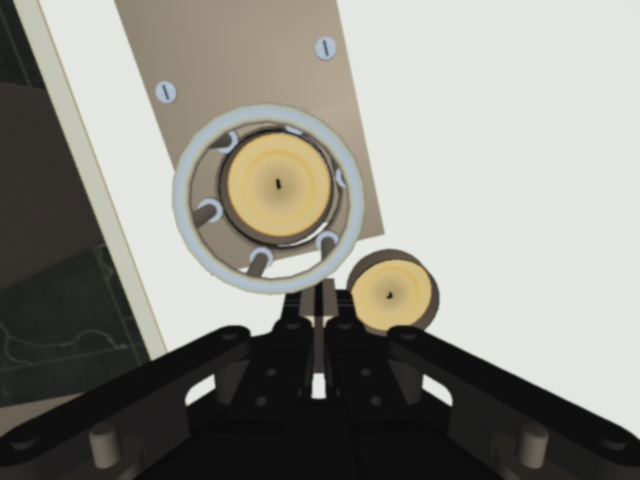

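It's working: the tealight at (392,294) has kept its place against the finger. Pushing on in the same direction.

```bash
python3 -m creep '[[0,0.005,0,0,0,0],[0,0.011,0,0,0,0],[0,0.017,0,0,0,0],[0,0.023,0,0,0,0],[0,0.029,0,0,0,0],[0,0.035,0,0,0,0],[0,0.041,0,0,0,0],[0,0.047,0,0,0,0],[0,0.053,0,0,0,0],[0,0.059,0,0,0,0],[0,0.065,0,0,0,0],[0,0.071,0,0,0,0],[0,0.077,0,0,0,0],[0,0.082,0,0,0,0],[0,0.086,0,0,0,0],[0,0.09,0,0,0,0],[0,0.092,0,0,0,0],[0,0.092,0,0,0,0]]'; python3 - <<'E'
from h import *
o=robot.get_obs(); print(o["tool_pos"],o["ft_force"])
ci=camera_info("wrist"); p,d=capture("wrist"); cv2.imwrite("pics/w10.png",p[:,:,::-1])
for i,r in enumerate(nets.masks_of("wrist","tealight_0")[:3]):
    c,rr=cv2.minEnclosingCircle(np.argwhere(r["mask"])[:,::-1].astype(np.float32)); print(r["confidence"],c,rr,atz(ci,c,.012))
E
```

```text
time: 18.25
tool_pos: [0.5105, -0.107, 0.0058]
eef_rot: [2.436, 1.983, 0.0]
ft_force: [0.3, -0.0, 0.0]
finger_gap: -0.0002
[ 0.51051076 -0.10701812  0.00583573] [ 0.28060425 -0.00047182  0.04981447]
0.95 (392.6866760253906, 295.76666259765625) 48.02445602416992 [[ 0.54287459 -0.11061832  0.012     ]]
0.62 (143.5, 183.5) 64.90387725830078 [[ 0.45474252 -0.0438903   0.012     ]]
```

View pics/w10.png

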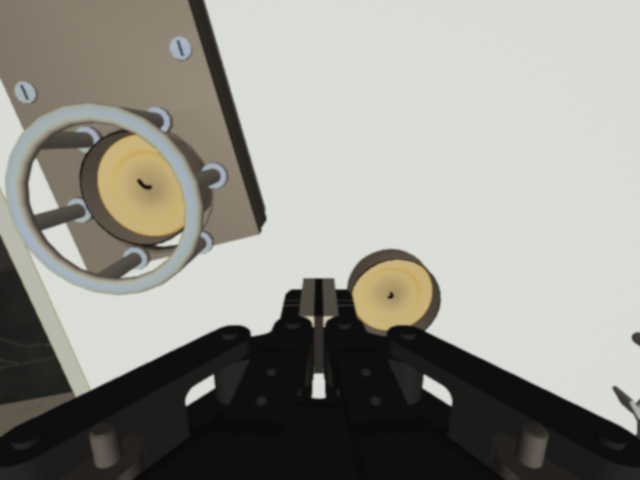

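```bash
python3 -m creep '[[0,-0.02,0,0,0,0],[0,-0.03,-0.03,0,0,0],[0,-0.03,-0.1,0,0,0],[0,-0.03,-0.18,0,0,-0.1],[0,-0.03,-0.24,0,0,-0.3],[0,-0.03,-0.24,0,0,-0.5],[0,-0.03,-0.24,0,0,-0.7],[0,-0.03,-0.24,0,0,-0.9],[0,-0.03,-0.24,0,0,-1],[0,-0.03,-0.24,0,0,-1]]' 14; python3 - <<'E'
from h import *
T=np.array([.5427,-.1107]);H=np.array([.6345,-.2143]);u=(H-T)/np.hypot(*(H-T)); p=T-.041*u
print(u,p,rel(np.r_[p,.12],-u),rel(np.r_[p,.006],-u))
E
```

```text
time: 19.18
tool_pos: [0.4945, -0.1037, 0.1257]
eef_rot: [-1.837, -2.548, 0.0]
ft_force: [-0.1, -1.2, -0.1]
finger_gap: 0.0143
[ 0.66319717 -0.74844473] [ 0.51550892 -0.08001377] [ 0.0316  0.0548  0.0115 -0.0008 -0.0008 -0.7712] [ 0.0316  0.0549  0.2395 -0.0008 -0.0008 -0.7712]
```

```bash
python3 -m creep '[[0.01,0.02,0,0,0,-0.2],[0.02,0.04,0,0,0,-0.4],[0.03,0.055,0,0,0,-0.6],[0.032,0.055,0,0,0,-0.77],[0.032,0.055,0,0,0,-0.77],[0.032,0.055,0,0,0,-0.77]]'; python3 - <<'E'
from h import *
T=np.array([.5427,-.1107]);H=np.array([.6345,-.2143]);u=(H-T)/np.hypot(*(H-T)); p=T-.041*u
print(rel(np.r_[p,.006],-u))
p,d=capture("top"); ci=camera_info("top"); cv2.imwrite("pics/t11.png",cv2.resize(p[180:330,310:490,::-1],None,fx=4,fy=4))
for r in nets.masks_of("top","tealight_0")[:3]: print(r["confidence"],atz(ci,r["uv"],.012),r["mask"].sum())
p,d=capture("wrist"); cv2.imwrite("pics/w11.png",p[:,:,::-1])
E
```

```text
time: 19.68
tool_pos: [0.5159, -0.0799, 0.1255]
eef_rot: [-1.298, -2.86, 0.0]
ft_force: [0.3, -0.7, 0.0]
finger_gap: 0.014
[ 2.000e-04 -7.000e-04  2.391e-01 -1.100e-03 -1.300e-03 -1.170e-02]
```

View pics/t11.png

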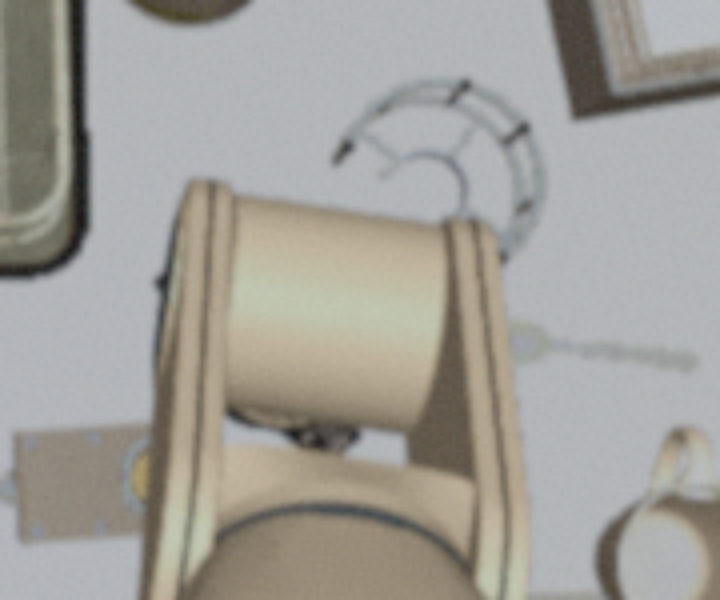

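View pics/w11.png

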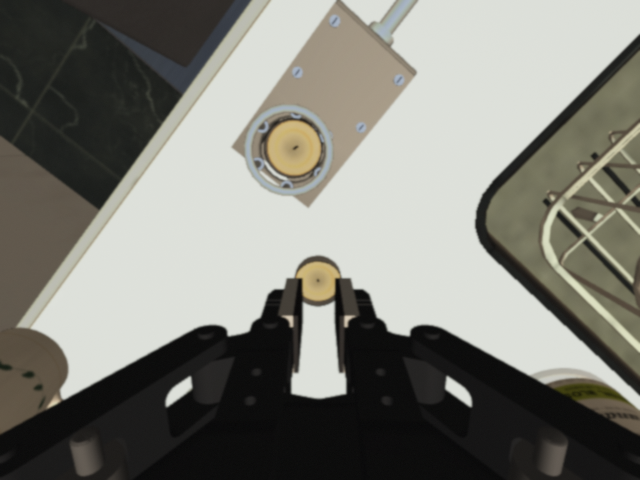

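The tealight shows at (318,281), centred between the fingers. I'll check its position from this pixel.

```bash
python3 - <<'E'
from h import *
ci=camera_info("wrist"); p,d=capture("wrist")
print(atz(ci,(318,280.5),.012), d[282,318])
for r in nets.masks_of("wrist","tealight_0")[:3]: print(r["confidence"],r["uv"],atz(ci,r["uv"],.012),r["mask"].sum())
E
```

```text
[[ 0.54301207 -0.11036867  0.012     ]] 0.2820515
0.76 [317.8, 276.0] [[ 0.54039058 -0.10762354  0.012     ]] 1730
0.63 [295.0, 146.4] [[ 0.4632356  -0.04432554  0.012     ]] 2716
0.3 [396.9, 13.7] [[0.4589207  0.06262514 0.012     ]] 592
```

```bash
python3 -m creep '[[0,0,0.06,0,0,0],[0,0,0.12,0,0,0],[0,0,0.17,0,0,0],[0,0,0.2,0,0,0],[0,0,0.22,0,0,0],[0,0,0.233,0,0,0],[0,0,0.239,0,0,0],[0,0,0.239,0,0,0],[0,0,0.239,0,0,0]]'; python3 - <<'E'
from h import *
T=np.array([.5429,-.1105]);H=np.array([.6345,-.2143]);o=robot.get_obs();x=-R.from_rotvec(o["eef_rot"]).as_matrix()[:,0]
print(o["tool_pos"],o["ft_force"],x,(H-o["tool_pos"][:2])@x[:2],np.cross(x[:2],H-o["tool_pos"][:2]),np.cross(x[:2],T-o["tool_pos"][:2]))
p,d=capture("wrist"); cv2.imwrite("pics/w12.png",p[:,:,::-1])
E
```

```text
time: 20.68
tool_pos: [0.5172, -0.0802, 0.007]
eef_rot: [1.293, 2.862, 0.0]
ft_force: [-0.9, 0.5, -0.7]
finger_gap: 0.0137
[ 0.51724613 -0.08021856  0.00701204] [-0.86035152  0.53235931 -0.72682829] [ 0.6611839  -0.75022325  0.0009583 ] 0.1781173903840862 -0.0006859076814101916 -0.0007754689533729792<stdin>:3: DeprecationWarning: Arrays of 2-dimensional vectors are deprecated. Use arrays of 3-dimensional vectors instead. (deprecated in NumPy 2.0)
```

View pics/w12.png

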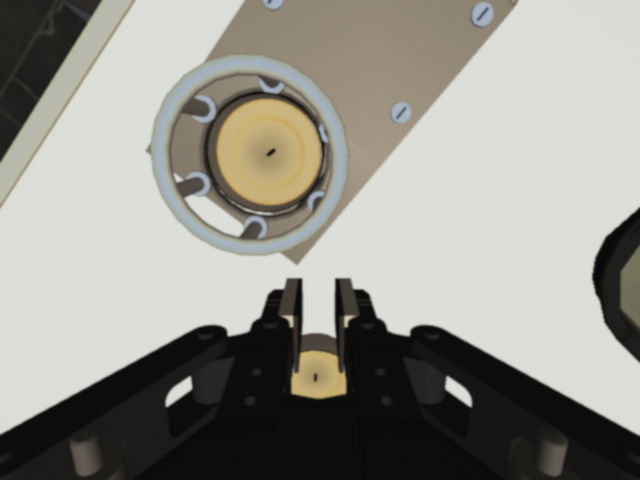

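The fingers are aligned, with the tealight at (317,377) centred ahead of them. Start the diagonal push.

```bash
python3 -m creep '[[-0.008,0,0,0,0,0],[-0.015,0,0,0,0,0],[-0.021,0,0,0,0,0],[-0.027,0,0,0,0,0],[-0.033,0,0,0,0,0],[-0.039,0,0,0,0,0],[-0.045,0,0,0,0,0],[-0.052,0,0,0,0,0],[-0.059,0,0,0,0,0],[-0.066,0,0,0,0,0],[-0.073,0,0,0,0,0],[-0.08,0,0,0,0,0],[-0.087,0,0,0,0,0],[-0.094,0,0,0,0,0],[-0.101,0,0,0,0,0],[-0.108,0,0,0,0,0],[-0.115,0,0,0,0,0],[-0.122,0,0,0,0,0],[-0.127,0,0,0,0,0],[-0.13,0,0,0,0,0]]'; python3 - <<'E'
from h import *
o=robot.get_obs(); print(o["tool_pos"],o["ft_force"])
p,d=capture("wrist"); cv2.imwrite("pics/w13.png",p[:,:,::-1])
E
```

```text
time: 22.4
tool_pos: [0.5599, -0.1291, 0.0063]
eef_rot: [1.293, 2.863, 0.0]
ft_force: [0.2, 0.0, 0.2]
finger_gap: 0.014
[ 0.55993937 -0.12913806  0.00633299] [0.15298914 0.02985628 0.20195874]
```

View pics/w13.png

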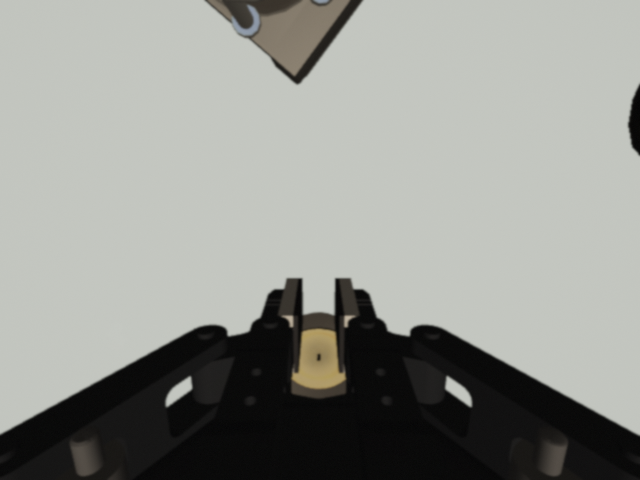

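The tealight is seated in the cradle at (319,357). I'll work out the remaining distance.

```bash
python3 - <<'E'
from h import *
H=np.array([.6345,-.2143]);o=robot.get_obs();x=-R.from_rotvec(o["eef_rot"]).as_matrix()[:,0];y=R.from_rotvec(o["eef_rot"]).as_matrix()[:,1]
ci=camera_info("wrist"); t=atz(ci,(319,357),.012)[0]; print(t,(t-o["tool_pos"])@x,(t-o["tool_pos"])@y)
r=np.r_[H,0]-o["tool_pos"]; print("H along,lat",r@x,r@y)
E
```

```text
[ 0.57892252 -0.14954699  0.012     ] 0.027717631894198205 0.00069868844432295
H along,lat 0.11303923146211399 -0.0004317601349668429
```

```bash
python3 -m creep '[[-0.005,0,0,0,0,0],[-0.011,0,0,0,0,0],[-0.018,0,0,0,0,0],[-0.025,0,0,0,0,0],[-0.032,0,0,0,0,0],[-0.039,0,0,0,0,0],[-0.046,0,0,0,0,0],[-0.053,0,0,0,0,0],[-0.06,0,0,0,0,0],[-0.067,0,0,0,0,0],[-0.074,0,0,0,0,0],[-0.081,0,0,0,0,0],[-0.088,0,0,0,0,0],[-0.095,0,0,0,0,0],[-0.102,0,0,0,0,0],[-0.109,0,0,0,0,0],[-0.115,0,0,0,0,0],[-0.12,0,0,0,0,0],[-0.12,0,0,0,0,0]]'; python3 - <<'E'
from h import *
o=robot.get_obs(); print(o["tool_pos"],o["ft_force"])
p,d=capture("wrist"); cv2.imwrite("pics/w14.png",p[:,:,::-1])
p,d=capture("scene"); cv2.imwrite("pics/s14.png",cv2.resize(p[160:260,300:440,::-1],None,fx=5,fy=5))
E
```

```text
time: 24.03
tool_pos: [0.5998, -0.1743, 0.0064]
eef_rot: [1.293, 2.863, 0.0]
ft_force: [-0.5, 0.8, 0.1]
finger_gap: 0.0139
[ 0.59978331 -0.17427755  0.00637634] [-0.48256105  0.80713426  0.09945859]
```

View pics/w14.png

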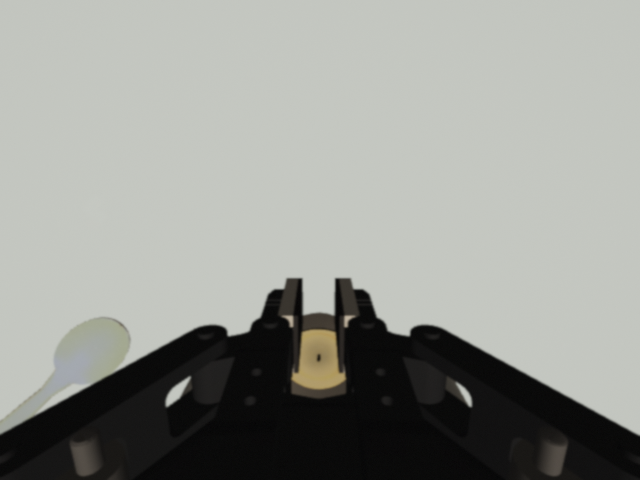

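View pics/s14.png

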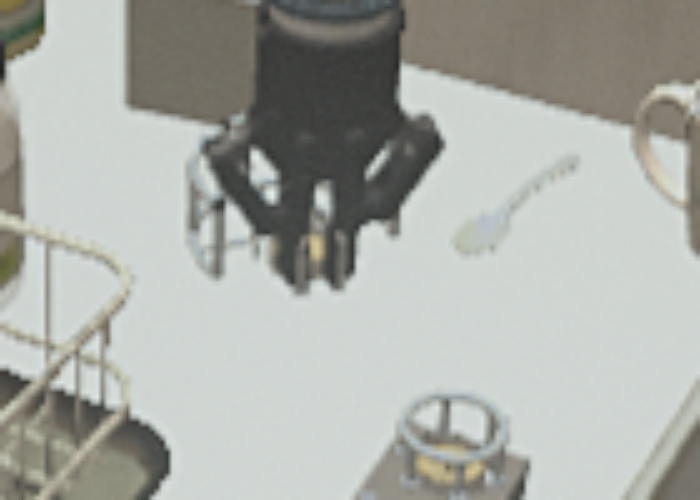

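The tealight is still centred in the cradle at (319,357), with about 25 mm to go. I'll push the last stretch slowly.

```bash
python3 -m creep '[[-0.004,0,0,0,0,0],[-0.008,0,0,0,0,0],[-0.012,0,0,0,0,0],[-0.016,0,0,0,0,0],[-0.02,0,0,0,0,0],[-0.024,0,0,0,0,0],[-0.028,0,0,0,0,0],[-0.032,0,0,0,0,0],[-0.036,0,0,0,0,0],[-0.04,0,0,0,0,0],[-0.043,0,0,0,0,0],[-0.046,0,0,0,0,0],[-0.048,0,0,0,0,0],[-0.05,0,0,0,0,0],[-0.051,0,0,0,0,0],[-0.051,0,0,0,0,0],[-0.051,0,0,0,0,0]]'; python3 - <<'E'
from h import *
H=np.array([.6345,-.2143]);o=robot.get_obs();x=-R.from_rotvec(o["eef_rot"]).as_matrix()[:,0]
ci=camera_info("wrist"); p,d=capture("wrist"); cv2.imwrite("pics/w15.png",p[:,:,::-1])
print(o["tool_pos"],o["ft_force"],(np.r_[H,0]-o["tool_pos"])@x, atz(ci,(319,357),.012))
E
```

```text
time: 25.55
tool_pos: [0.6162, -0.193, 0.0063]
eef_rot: [1.293, 2.863, 0.0]
ft_force: [-0.1, -0.2, -1.4]
finger_gap: 0.014
[ 0.61617532 -0.19295194  0.00632588] [-0.10668516 -0.158377   -1.39437134] 0.028131650730352644 [[ 0.63500071 -0.2132464   0.012     ]]
```

View pics/w15.png

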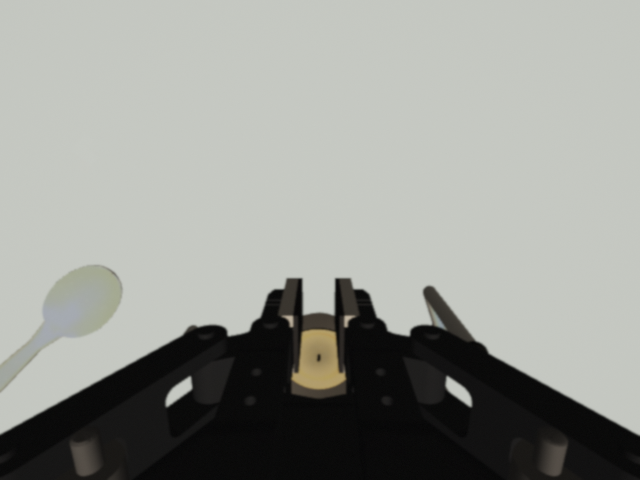

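The tealight's centre reads (0.635,-0.2135), right at the holder. I'll withdraw along the same line, lift, and go to a viewpoint beyond the warmer to verify.

```bash
python3 -m creep '[[0.01,0,0,0,0,0],[0.025,0,0,0,0,0],[0.05,0,0,0,0,0],[0.08,0,0,0,0,0],[0.11,0,0,0,0,0],[0.14,0,0,0,0,0],[0.17,0,0,0,0,0],[0.18,0,-0.05,0,0,0],[0.18,0,-0.12,0,0,0],[0.18,0,-0.2,0,0,0],[0.18,0,-0.28,0,0,0],[0.18,0,-0.36,0,0,0],[0.18,0,-0.44,0,0,0],[0.18,0,-0.5,0,0,0],[0.18,0,-0.5,0,0,0]]'; python3 -c "
from h import *
print(rel([.68,-.31,.258],[-.6,.8]))"
```

```text
time: 26.85
tool_pos: [0.5595, -0.1258, 0.2633]
eef_rot: [1.288, 2.853, 0.003]
ft_force: [1.6, 0.2, 0.2]
finger_gap: 0.0137
[-0.4356 -0.0632  0.0143  0.0131  0.0173  0.1517]
```

```bash
python3 -m creep '[[-0.07,-0.01,0,0,0,0.1],[-0.14,-0.02,0,0,0,0.15],[-0.21,-0.03,0,0,0,0.15],[-0.28,-0.04,0,0,0,0.15],[-0.35,-0.05,0,0,0,0.15],[-0.42,-0.06,0,0,0,0.15],[-0.435,-0.063,0,0,0,0.15],[-0.435,-0.063,0,0,0,0.15],[-0.435,-0.063,0,0,0,0.15]]'; python3 - <<'E'
from h import *
ci=camera_info("wrist"); p,d=capture("wrist"); cv2.imwrite("pics/w16.png",p[:,:,::-1]); np.savez("w16.npz",d=d,**ci)
for r in nets.masks_of("wrist","tealight_0")[:3]:
    c,rr=cv2.minEnclosingCircle(np.argwhere(r["mask"])[:,::-1].astype(np.float32)); print(round(r["confidence"],2),c,rr,atz(ci,c,.010))
w,uv=cloud(ci,d); box=(w[:,0]>.56)&(w[:,0]<.73)&(w[:,1]>-.30)&(w[:,1]<-.13)
from scipy.optimize import least_squares
q=w[box&(w[:,2]>.046)&(w[:,2]<.060)][:,:2]
f=least_squares(lambda p:np.hypot(*(q-p[:2]).T)-p[2],[.64,-.22,.058],loss="soft_l1",f_scale=.002).x; print("ring",f)
b=box&(w[:,2]>.004)&(w[:,2]<.018)&(np.hypot(*(w[:,:2]-f[:2]).T)<.035); print(np.percentile(w[b],[2,50,98],axis=0).round(4).tolist())
cv2.imwrite("pics/w16c.png",cv2.resize(p[20:190,235:425,::-1],None,fx=4,fy=3.5))
E
```

```text
time: 27.6
tool_pos: [0.6758, -0.3086, 0.2549]
eef_rot: [-1.404, -2.808, -0.001]
ft_force: [0.2, 0.5, -0.8]
finger_gap: 0.0142
0.73 (342.2718200683594, 107.70805358886719) 19.33392333984375 [[ 0.63655819 -0.21400812  0.01      ]]
ring [ 0.63388005 -0.21410511  0.05728493]
[[0.6176, -0.2382, 0.0055], [0.638, -0.2148, 0.0091], [0.658, -0.1919, 0.0163]]
```

View pics/w16.png

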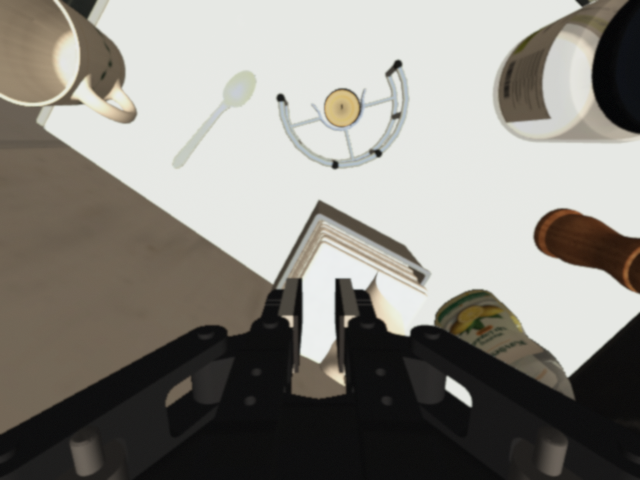

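View pics/w16c.png

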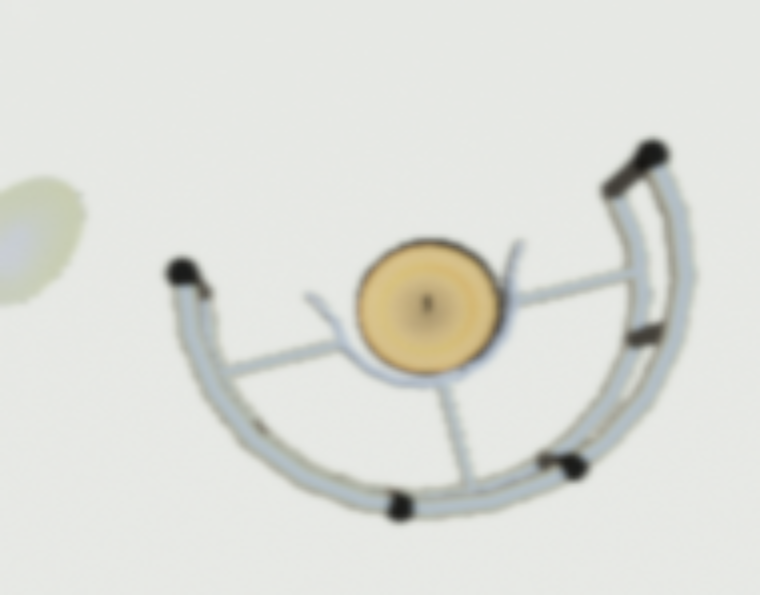

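The tealight at (342,107) stands upright inside the strap, about 2–3 mm from the fitted centre. I'll check the dispenser and the tea things once more, then hand in.

```bash
python3 - <<'E'
from h import *
p,d=capture("top"); ci=camera_info("top"); cv2.imwrite("pics/t17.png",p[:,:,::-1]); w,uv=cloud(ci,d)
s=(w[:,2]>.008)&(w[:,2]<.035)&(w[:,0]>.43)&(w[:,0]<.49)&(w[:,1]>.09)&(w[:,1]<.14); print("button y max",np.percentile(w[s][:,1],98))
d0=np.load("top0.npy"); df=cv2.absdiff(d,d0)>.01
for n,t in (("mug",(485,319)),("spoon",(455,266)),("lemon",(212,312)),("tea_box",(165,296)),("honey",(360,156))): print(n,df[t[1]-15:t[1]+15,t[0]-15:t[0]+15].sum())
for r in nets.masks_of("top","tealight_0")[:3]: print(round(r["confidence"],2),r["uv"],atz(ci,r["uv"],.012))
E
```

```text
button y max 0.1160653082433875
mug 900
spoon 14
lemon 7
tea_box 11
honey 6
0.72 [349.4, 300.8] [[ 0.46065316 -0.04345736  0.012     ]]
0.55 [416.5, 224.5] [[ 0.6409336  -0.21304977  0.012     ]]
```

View pics/t17.png

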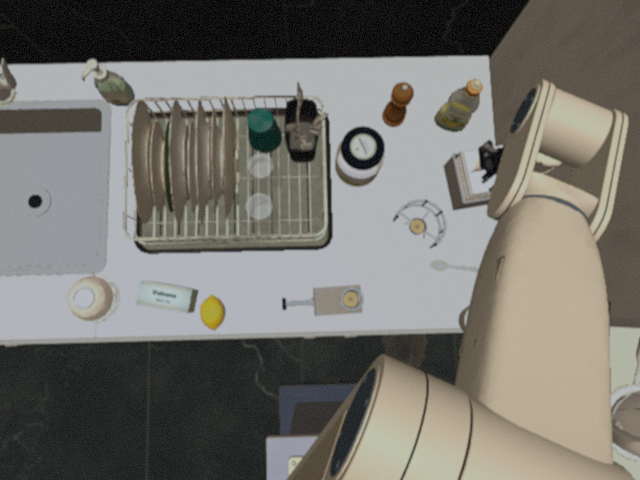

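```bash
python3 -c "
from plant import robot
print(robot.job_done())"
```

```text
the job is handed in; nothing more can be done
None
```

The tealight is in the warmer's holder and I handed the job in at about 28 s of the 61 s allowed; no verdict came back.

- **What I did:** I pushed the plunger once to its end stop, where the force rose to about 19 N, and let it spring back. One tealight came out. I nudged it clear of the dispenser with the back of the closed fingers. Then I pushed it diagonally into the holder with the two fingertips 14 mm apart, without gripping it.
- **Tealight:** the last wrist picture shows it upright inside the strap, about 2–3 mm from the centre fitted to the warmer's ring.
- **Dispenser:** the button face is back at its rest position and the other tealights are still in the cage.
- **Tea things:** the spoon, lemon, tea box and honey jar have not moved in the top view. The arm hid the mug there, so that check failed for it, but the mug looked undisturbed in the last wrist picture.
- **Disagreement:** in the top view the network's position for the tealight was about 6 to 7 mm off the holder. That view is coarse (2.4 mm per pixel). Judging by eye, the tealight's centre there lay close to the holder, so I trusted the close wrist view.

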